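Stand the toppled flux bottle back in its rack and close the gate

ROBOT

A 7-joint arm with a two-finger parallel gripper is mounted at the origin on a cart in front of the work surface, level with it; the furniture and walls round the work are solid. World frame = base frame: x ahead of the robot, y to its left, z up, the work surface at z = 0. Lengths are in m, angles in rad, forces in N, time in s.
With the tool pointing down it reaches from about 0.35 to 0.9 m from the base axis. Payload 8.1 kg.
Tool frame: the origin (TCP) lies at the very end of the fingers, on their centre line; the grasp point (between the pads) lies 19 mm behind it (arm.tcp_to_grasp is the distance from the TCP to the grasp point, in m); z points along the fingers, y is the line along which they close (so a half turn about z gives the same grasp; the last joint's range is limited). The gripper opens to 92 mm and grips with 3 to 60 N. Pads are 19 mm wide; open, the fingers measure 130 mm over their backs; the gripper's body (75 mm by 190 mm) begins 47 mm behind the grasp point.
Start: joints at [-1.206, 0.434, 0.025, 1.573, -0.012, 1.134, -0.075], TCP at [0.282, 0.558, 0.227] pointing down, gripper open.
Joint ranges: [-2.62, 2.62], [-0.44, 2.09], [-1.27, 1.32], [0.08, 2.57], [-1.32, 4.46], [0.12, 2], [-2.74, 2.74]. Speed limits (rad/s): [2.22, 2.22, 3.01, 3.01, 3.14, 3.14, 3.14].

INTERFACE

Orientations are given as a rotation vector (axis times angle).
In Python, from cell import arm, telemetry, order, get_image gives the robot as it stands (arm), with the cameras as plain functions, the readings (telemetry) and the job (order).
- The arm moves only by the shell command python3 nudge.py 'ROWS' [FORCE]. ROWS is a JSON list that holds a single list of rows (three levels of brackets), with 1 to 10 rows, each of 5 numbers: dx, dy, dz in shares of 0.8 m (1.0 is 0.8 m), then a turn about the tool's z in normalised numbers (1 is pi/2 rad), then the opening from 0.0 (shut) to 1.0 (fully open); each row shifts and turns the commanded pose from where the row before left it, along the tool's axes as they then stand; what a row does not reach is not made up. A row lasts 1/10 s, in which the tool goes at most 0.05 m and 0.15 rad, less where a joint would pass 70% of its speed; a pose out of reach is approached as far as the arm can. The fingers move at their own pace and stop on an object; FORCE is the grip in N (left out, the last holds). Time passes only in rows, so rows that do not move let the fingers close. It prints the time, the measured TCP pose, the force, the opening and the grip force at its end. Input that does not fit is refused with a message, and nothing moves.
- telemetry.observe(): the state, without advancing time (a new reading comes with each control period).
- get_image(name): name is "scene" or "top"; returns a dict with "image" (420x560x3 uint8, blue, green, red), "fx", "fy", "cx", "cy" (pixels), "cam_to_world" (4x4, takes a point from camera to world coordinates). Camera axes: x right, y down, z forward; pixel columns grow to the right and rows downward; lengths in m; the calibration is good to about 2 mm. A picture is of the moment at which its call begins. There is no depth.
- order.sign_off(): hands the job in; it is judged then, once.
The state is a dict: "clock": time; "joints": joint angles; "dq": joint speeds; "joint_efforts": joint torques, N m; "position": TCP position; "ee_rot": TCP orientation; "force": force on the tool from outside, world axes, zero at the start; "ft_torque": the same for the moment, N m; "width": opening from 0.0 (shut) to 1.0 (fully open); "gripper_force": force on a finger pad.
Only numpy, scipy, OpenCV 4.12 (cv2) and the standard library are available. Lean on these libraries where they do the work, as an engineer would, in place of code of your own. Each camera call takes 0.05 s, during which the arm holds its last target. There are 200 camera calls.

TASK

One of the flux bottles has toppled out of the row onto the dropped front gate of the wooden bottle rack. Stand it upright in its gap in the row without knocking over or shoving its neighbours, lift the sanding block off the gate and lay it flat on the bench well clear of the rack, and swing the gate fully up so that it closes the rack.

Things in the scene. Friction and masses are not known exactly. Their poses are not given: they have to be found in the camera images.
- rack: wooden bottle rack, fixed, 350 mm long (its y). Origin on the bench under the bottles' row line; x to its back, y left along the row, z up. Floor 10 mm above the bench, x -57 to 35 mm; no dividers: places 62 mm apart at y -124 to 124 mm. End boards at y +-170, up to 113 mm high at the back; back slats at x 31 to 38, up to 99 mm high
- gate (a joint): drop-front gate, hinged along the rack's y at x -62, z 5.5 mm. 0: flat on the bench before the rack, its top level with the rack's floor; pi/2: upright against the end boards, closed. A 43 mm flat slat next to the hinge, side pieces at both ends and a round bar along the free edge. Stiff hinge: it stays where left near upright, falls back from low down; 1.5 N at the bar lifts it
- gate_bar (a point): middle of the round bar along the gate's free edge: 9 mm thick, 346 mm long, parallel to the rack's y, 95 mm from the hinge axis. Between bar and slat is an open window 35 mm wide. With the gate down the bar's axis is 5.5 mm above the bench
- fallen_bottle: toppled amber bottle, 135 mm tall, body 46 mm diameter, shoulder above about 90 mm, black cap 29 mm diameter from 112 to 135 mm, about 0.16 kg. Origin at the centre of its foot, z along its axis to the cap. It starts lying across floor and gate, cap towards the robot, axis 32 mm above the bench, foot in its gap between the neighbours: the free place at y 0 or -62 mm of the rack
- block: sanding block, 44 x 84 x 28 mm (x, y, z), lying flat on the gate to the left of the toppled bottle, across slat and bar, its long side about square to the hinge. Origin at the centre of its underside. The bench is clear for 110 mm beyond the rack's right-hand end (-y), level with the gate; a tool chest 120 mm high stands close before the right half of the gate
- bottle_a: standing neighbour in the rack, a bottle like the toppled one. Origin at the centre of its foot, z up
- bottle_b: standing neighbour in the rack, a bottle like the toppled one. Origin at the centre of its foot, z up
- bottle_c: standing neighbour in the rack, a bottle like the toppled one. Origin at the centre of its foot, z up
- beaker: standing neighbour in the rack, at its left-hand end: an open copper beaker, 61 mm diameter, 78 mm tall. Origin at the centre of its foot, z up

How it is judged:
By the outcome, as a careful person would: the job done as asked, in the order asked, and still so for the second after the job is handed in, with the robot touching nothing.
It also fails if it takes over 67 s, if anything falls off the work surface, if the arm or the gripper's body presses on something with over 40 N, if the wrist force passes 120 N, or if a joint passes its speed limit or range.

## Working session

There is one attempt and no reset: what is moved stays moved. The work goes in short steps, Python scripts to look and compute and a shell command to move; the robot and the scene stay as the last step left them, time stands still between calls to the robot, and variables do not carry over. Pictures are saved under pics/ and viewed, at most 10 in all, crops included, and the job is handed in when it is done.

```bash
ls; mkdir -p pics
python3 - <<'E'
from cell import arm, telemetry, order, get_image
import cv2,numpy as np
np.set_printoptions(precision=4,suppress=True)
for n in("scene","top"):
    d=get_image(n); cv2.imwrite(f"pics/{n}0.png",d["image"]); print(n,d["fx"],d["fy"],d["cx"],d["cy"]);print(np.array(d["cam_to_world"]))
s=telemetry.observe();print(s)
E
```

```text
cell.py
nudge.py
pics
scene 384.29440915211796 384.29440915211796 285.52291845971587 208.60140462808192
[[ 0.8411 -0.3641  0.4001  0.2294]
 [-0.5408 -0.5807  0.6085 -0.1918]
 [ 0.0108 -0.7282 -0.6853  0.6213]
 [ 0.      0.      0.      1.    ]]
top 414.5280771504302 414.5280771504302 276.43925654948146 210.08997221149184
[[ 0.0272 -0.9967  0.077   0.4803]
 [-0.9996 -0.0279 -0.0076  0.3165]
 [ 0.0097 -0.0768 -0.997   0.9014]
 [ 0.      0.      0.      1.    ]]
{'clock': 0.1, 'joints': array([-1.2056,  0.4351,  0.0249,  1.574 , -0.0116,  1.134 , -0.0751]), 'dq': array([ 0.0008,  0.0001, -0.0014, -0.0013, -0.0013,  0.0009, -0.0007]), 'joint_efforts': array([  0.0032, -66.912 ,   0.9878, -31.5144,  -0.0605,   0.0374,
         0.0001]), 'position': array([0.2816, 0.5575, 0.226 ]), 'ee_rot': array([-0.728 , -3.0559,  0.0021]), 'force': array([0.3991, 0.0952, 0.5768]), 'ft_torque': array([-0.0253, -0.0017, -0.0211]), 'gripper_force': 0.0, 'width': 1.0014515033908957}
```

View pics/scene0.png

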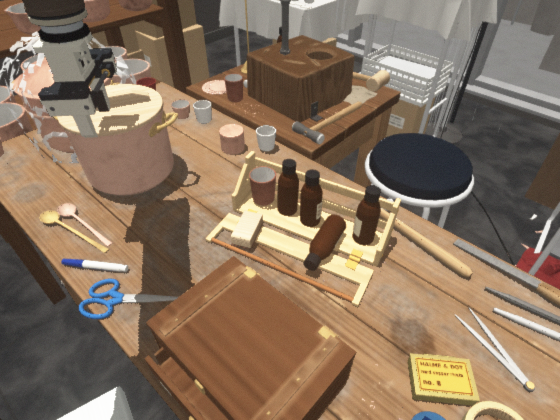

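View pics/top0.png

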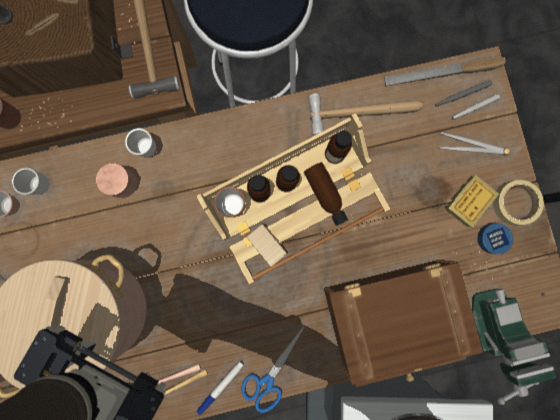

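The top view shows the rack around (200–390, 115–285), with the beaker at (232,203), standing bottles at (259,188), (288,178) and (340,146), the fallen bottle from (310,170) to (341,219), and the block at (266,246). The free place is therefore y = -62. Next I'll zoom in to get accurate pixel positions.

Run:
```python
import cv2
for n,(x0,y0,w,h),k in(("top",(195,108,200,180),3.3),("scene",(200,150,205,155),3.8)):
    i=cv2.imread(f"pics/{n}0.png")[y0:y0+h,x0:x0+w]
    i=cv2.resize(i,None,fx=k,fy=k,interpolation=cv2.INTER_CUBIC)
    for a in range((x0+19)//20*20,x0+w,20):
        X=int((a-x0+.5)*k);cv2.line(i,(X,0),(X,6),(0,255,0),1);cv2.putText(i,str(a),(X-10,18),0,.4,(0,255,0),1)
    for a in range((y0+19)//20*20,y0+h,20):
        Y=int((a-y0+.5)*k);cv2.line(i,(0,Y),(6,Y),(0,255,0),1);cv2.putText(i,str(a),(8,Y+4),0,.4,(0,255,0),1)
    cv2.imwrite(f"pics/{n}0c.png",i);print(i.shape)
```

```text
(594, 660, 3)
(589, 779, 3)
```

View pics/top0c.png

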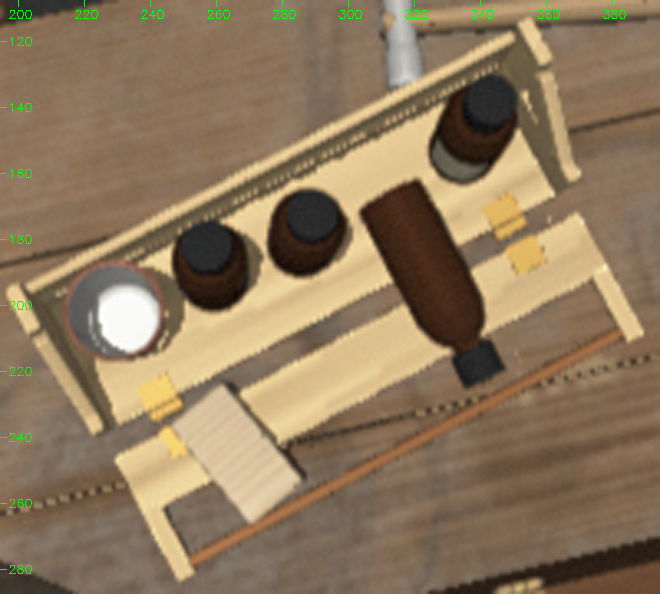

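View pics/scene0c.png

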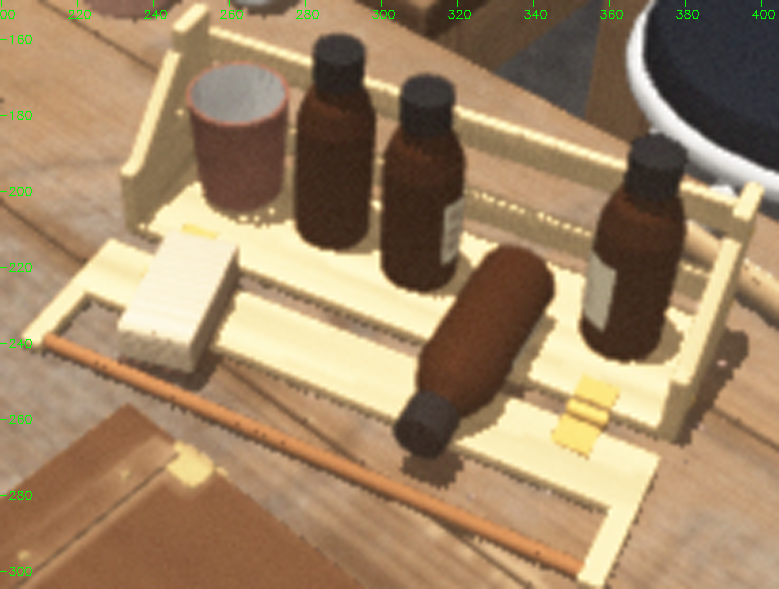

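The crops give clear pixels in both views: bar ends, cap tops, beaker rim, block corners, and the fallen bottle's foot and cap. I'll triangulate these and fit the rack pose.

```bash
cat > geo.py <<'E'
import numpy as np
from scipy.optimize import least_squares
np.set_printoptions(precision=4,suppress=True)
C={"scene":(384.2944,285.5229,208.6014,np.array([[.8411,-.3641,.4001,.2294],[-.5408,-.5807,.6085,-.1918],[.0108,-.7282,-.6853,.6213]])),
"top":(414.5281,276.4393,210.0900,np.array([[.0272,-.9967,.077,.4803],[-.9996,-.0279,-.0076,.3165],[.0097,-.0768,-.997,.9014]]))}
def proj(n,p):
    f,cx,cy,T=C[n]; q=T[:,:3].T@(np.asarray(p)-T[:,3]); return np.array([f*q[0]/q[2]+cx,f*q[1]/q[2]+cy])
def tri(t,s):
    r=least_squares(lambda p:np.r_[proj("top",p)-t,proj("scene",p)-s],[.5,.2,.05]); return r.x,np.abs(r.fun).max()
def onz(n,uv,z):
    f,cx,cy,T=C[n]; d=T[:,:3]@[(uv[0]-cx)/f,(uv[1]-cy)/f,1]; return T[:,3]+d*(z-T[2,3])/d[2]
tc=lambda x,y:np.array([195+x/3.3-.5,108+y/3.3-.5])
sc=lambda x,y:np.array([200+x/3.8-.5,150+y/3.8-.5])
E
python3 - <<'E'
from geo import *
P={"barL":((190,563),(46,340),(-.157,.173,.0055)),"barR":((625,333),(582,573),(-.157,-.169,.0055)),
"a":((207,243),(338,45),(0,.062,.135)),"b":((314,212),(428,87),(0,0,.135)),"c":((491,98),(658,150),(0,-.124,.135)),
"beaker":((115,311),(238,95),(0,.124,.078)),
"blkBL":((226,385),(240,250),0)and None,}
P={k:v for k,v in P.items() if v}
for k,(t,s,_) in P.items(): print(k,*tri(tc(*t),sc(*s)))
def W(r,p):
    c,s=np.cos(r[2]),np.sin(r[2]); return np.array([r[0]+c*p[0]-s*p[1],r[1]+s*p[0]+c*p[1],p[2]])
def res(r): return np.concatenate([np.r_[proj("top",W(r,p))-tc(*t),proj("scene",W(r,p))-sc(*s)] for t,s,p in P.values()])
R=least_squares(res,[.53,.28,.4]); print("rack",R.x); print(R.fun.reshape(-1,4))
c,s=np.cos(R.x[2]),np.sin(R.x[2])
def inv(w): d=np.asarray(w)-[R.x[0],R.x[1],0]; return np.array([c*d[0]+s*d[1],-s*d[0]+c*d[1],d[2]])
print("cap",*[ (q,inv(q)) for q in [tri(tc(484,374),sc(408,432))[0]]])
for n,uv in(("foot",(388,195)),("capend",(484,376))): q=onz("top",tc(*uv),.032);print(n,q,inv(q))
for t,s_ in(((226,385),(172,235)),((300,480),(118,330)),((254,521),None),((172,430),None)):
    q=onz("top",tc(*t),.038); print("blk",q,inv(q),sc(0,0)*0, (proj("scene",q)-[199.5,149.5])*3.8)
E
```

```text
barL [0.4022 0.3578 0.0071] 0.04529676962258122
barR [0.5592 0.077  0.0074] 0.1542362164802853
a [0.5906 0.3478 0.1455] 0.35793389705162326
b [0.6091 0.2889 0.1478] 0.5173138779710484
c [0.679  0.1896 0.144 ] 0.44895292819381893
beaker [0.557  0.4036 0.0874] 0.05101339524026116
rack [0.6193 0.2959 0.5115]
[[-5.7067  1.9446 -4.1415 -2.1856]
 [ 2.1369 -2.4172  4.3215  1.1874]
 [-1.1348  1.905  -0.9178  3.7296]
 [-4.1372 -3.977   2.2254  1.4753]
 [ 0.4488  0.3392 -0.1584  3.9647]
 [ 0.2719 -0.3177  0.7017  2.9602]]
cap (array([0.5255, 0.1755, 0.0358]), array([-0.1407, -0.059 ,  0.0358]))
foot [0.6421 0.2368 0.032 ] [-0.009  -0.0627  0.032 ]
capend [0.5273 0.1732 0.032 ] [-0.1403 -0.062   0.032 ]
blk [0.5168 0.3371 0.038 ] [-0.0692  0.0862  0.038 ] [0. 0.] [238.5336 247.2165]
blk [0.4584 0.2889 0.038 ] [-0.1437  0.0727  0.038 ] [0. 0.] [189.6888 340.5238]
blk [0.4321 0.3171 0.038 ] [-0.1529  0.1101  0.038 ] [0. 0.] [121.7817 327.051 ]
blk [0.4875 0.3703 0.038 ] [-0.0785  0.1294  0.038 ] [0. 0.] [165.9321 232.1606]
```

```bash
cat >> geo.py <<'E'
P={"barL":((190,563),(46,340),(-.157,.161,.0055)),"barR":((625,333),(582,573),(-.157,-.161,.0055)),
"a":((207,243),(338,45),(0,.062,.145)),"b":((314,212),(428,87),(0,0,.145)),"c":((491,98),(658,150),(0,-.124,.145)),
"beaker":((115,311),(238,95),(0,.124,.088))}
def W(r,p):
    c,s=np.cos(r[2]),np.sin(r[2]); return np.array([r[0]+c*p[0]-s*p[1],r[1]+s*p[0]+c*p[1],p[2]])
def res(r): return np.concatenate([np.r_[proj("top",W(r,p))-tc(*t),proj("scene",W(r,p))-sc(*s)] for t,s,p in P.values()])
R=least_squares(res,[.53,.28,.4],loss="soft_l1"); r=R.x
def inv(w):
    c,s=np.cos(r[2]),np.sin(r[2]);d=np.asarray(w)-[r[0],r[1],0]; return np.array([c*d[0]+s*d[1],-s*d[0]+c*d[1],d[2]])
E
python3 - <<'E'
from geo import *
print("rack",r); print(res(r).reshape(-1,4))
for k,(t,s,_) in P.items(): print(k,inv(tri(tc(*t),sc(*s))[0]))
print("cap",inv(tri(tc(484,376),sc(408,434))[0]))
for n,uv in(("foot",(388,195)),("capend",(484,376))): q=onz("top",tc(*uv),.032);print(n,q,inv(q))
for t,s in(((226,385),(240,250)),((300,480),(192,350)),((254,521),(118,327)),((172,430),(165,230))):
    q=tri(tc(*t),sc(*s))[0];w=onz("top",tc(*t),.038);print("blk",q,w,inv(w))
print("gap world",W(r,(0,-.062,.01)), "bar",W(r,(-.157,0,.0055)))
# end board tops back corners for check
for p in((.038,.17,.113),(.038,-.17,.113)): w=W(r,p);print((proj("top",w)-[194.5,107.5])*3.3,(proj("scene",w)-[199.5,149.5])*3.8)
E
```

```text
rack [0.6176 0.2947 0.5117]
[[-0.1694  0.1409 -0.0946  0.466 ]
 [-0.5311  0.0645  0.01    0.3136]
 [-0.7289  2.0906 -1.239   0.4122]
 [-3.3488 -4.0021  2.1846 -1.8418]
 [ 1.9854 -0.0982  0.4571  0.6643]
 [ 0.3276  0.0907  0.1607 -0.0023]]
barL [-0.1569  0.1605  0.0071]
barR [-0.1575 -0.1612  0.0074]
a [0.0024 0.0595 0.1455]
b [-0.0103 -0.0009  0.1478]
c [ 0.0021 -0.1217  0.144 ]
beaker [0.0005 0.1246 0.0874]
cap [-0.1395 -0.0588  0.035 ]
foot [0.6421 0.2368 0.032 ] [-0.007  -0.0625  0.032 ]
capend [0.5273 0.1732 0.032 ] [-0.1382 -0.0617  0.032 ]
blk [0.5172 0.3371 0.0356] [0.5168 0.3371 0.038 ] [-0.0671  0.0864  0.038 ]
blk [0.4587 0.2885 0.0306] [0.4584 0.2889 0.038 ] [-0.1416  0.0729  0.038 ]
blk [0.4312 0.3175 0.0382] [0.4321 0.3171 0.038 ] [-0.1508  0.1104  0.038 ]
blk [0.4874 0.3703 0.0398] [0.4875 0.3703 0.038 ] [-0.0764  0.1296  0.038 ]
gap world [0.648  0.2406 0.01  ] bar [0.4807 0.2178 0.0055]
[ 10.7936 286.0405] [203.5049   5.2724]
[525.7961  19.6473] [756.7939 184.9832]
```

The rack fit is good: residuals are under 1 px for the bar and under 2 mm for the rack. Bottle b stands about 10 mm forward of the row line. Next are the chest clearance, the clear bench to the right, and the approach in tool axes.

```bash
cat >> geo.py <<'E'
def go(p,rackturn=None,rack=True):
    "print shift in tool axes to rack-frame TCP p; turn so that tool y is along rack y (0) or x (pi/2)"
    from cell import arm, telemetry, order, get_image
    from scipy.spatial.transform import Rotation as Ro
    s=telemetry.observe();M=Ro.from_rotvec(s["ee_rot"]).as_matrix()
    w=W(r,p); print("now rack",inv(s["position"]),"tilt",M[:,2],"d tool",M.T@(w-s["position"]))
    a=np.arctan2(M[1,1],M[0,1])
    if rackturn is not None: t=-( (r[2]+np.pi/2+rackturn)-a); print("turn",(t+np.pi/2)%np.pi-np.pi/2)
    print("F",s["force"],"w",s["width"],"g",s["gripper_force"],"t",s["clock"],"j7",s["joints"][6])
E
python3 - <<'E'
from geo import *
for uv in((327,290),(465,262)): print("chest",inv(onz("top",uv,.12)))
for uv in((449,203),(470,178),(388,210),(415,100),(478,233)): print("thing",inv(onz("top",uv,.005)))
go((-.127,-.062,.16),0)
E
```

```text
chest [-0.2355  0.0376  0.12  ]
chest [-0.311  -0.2169  0.12  ]
thing [-0.2133 -0.294   0.005 ]
thing [-0.1869 -0.3621  0.005 ]
thing [-0.1647 -0.1685  0.005 ]
thing [ 0.0219 -0.3404  0.005 ]
thing [-0.2996 -0.3176  0.005 ]
now rack [-0.1642  0.3936  0.226 ] tilt [-0.0005 -0.0013 -1.    ] d tool [-0.399  -0.223   0.0664]
turn -0.979503956763139
F [0.3991 0.0952 0.5768] w 1.0014515033908957 g 0.0 t 0.1 j7 -0.07509235923167673
```

The manual's scale: shifts go in shares of 0.8 m and turns go in shares of pi/2 rad. Converting my numbers, -0.04 m is -0.05, -0.0223 m is -0.0279.

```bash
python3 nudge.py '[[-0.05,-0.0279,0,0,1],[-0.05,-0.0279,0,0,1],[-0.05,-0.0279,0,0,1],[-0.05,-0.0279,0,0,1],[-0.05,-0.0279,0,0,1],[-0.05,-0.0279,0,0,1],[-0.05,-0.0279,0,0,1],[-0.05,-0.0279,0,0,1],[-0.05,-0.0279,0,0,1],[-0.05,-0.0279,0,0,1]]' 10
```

```text
refused: ROWS must be a list holding one list of rows, three levels of brackets. Nothing was moved.
```

Refused on format, not on reach. It needs a list holding one list of rows, three levels of brackets.

```bash
python3 nudge.py '[[[-0.05,-0.0279,0,0,1],[-0.05,-0.0279,0,0,1],[-0.05,-0.0279,0,0,1],[-0.05,-0.0279,0,0,1],[-0.05,-0.0279,0,0,1],[-0.05,-0.0279,0,0,1],[-0.05,-0.0279,0,0,1],[-0.05,-0.0279,0,0,1],[-0.05,-0.0279,0,0,1],[-0.05,-0.0279,0,0,1]]]' 10; python3 nudge.py '[[[0,0,0.0125,-0.0891,1],[0,0,0.0125,-0.0891,1],[0,0,0.0125,-0.0891,1],[0,0,0.0125,-0.0891,1],[0,0,0.0125,-0.0891,0.9],[0,0,0,-0.0891,0.8],[0,0,0,-0.0891,0.8],[0,0,0,0,0.8]]]'; python3 -c "
from geo import *
go((-.127,-.062,.014),0)"
```

```text
clock: 1.1
position: [0.5389, 0.1767, 0.2266]
ee_rot: [-0.728, -3.056, 0.0]
force: [-0.1, 0.7, -0.4]
width: 0.996
gripper_force: 0.0
clock: 1.9
position: [0.5381, 0.1781, 0.1763]
ee_rot: [0.799, -3.038, -0.0]
force: [-0.8, -0.6, -0.8]
width: 0.801
gripper_force: 0.0
now rack [-0.1264 -0.0627  0.1763] tilt [-0.0008 -0.0002 -1.    ] d tool [0.0004 0.0007 0.1623]
turn 0.0024111031350999568
F [-0.7621 -0.6312 -0.8406] w 0.8011384743496255 g 0.0 t 1.9 j7 1.6524105731656487
```

To row units: 0.04 m is 0.05, 0.02 m is 0.025.

```bash
python3 nudge.py '[[[0,0,0.05,0,0.8],[0,0,0.05,0,0.8],[0,0,0.05,0,0.8],[0,0,0.025,0,0.8],[0,0,0.0188,0,0.8],[0,0,0.0088,0,0.8],[0,0,0,0,0.8]]]' 6; python3 nudge.py '[[[0,0,0,0,0.2],[0,0,0,0,0.2],[0,0,0,0,0.2],[0,0,0,0,0.2],[0,0,0,0,0.2],[0,0,0,0,0.2],[0,0,0,0,0.2]]]' 6;python3 -c "
from geo import *
go((-.127,-.062,.014),0)
import cv2
from cell import arm, telemetry, order, get_image
cv2.imwrite('pics/g1.png',cv2.resize(get_image('scene')['image'][130:320,190:420],None,fx=3,fy=3))"
```

```text
clock: 2.6
position: [0.5378, 0.1782, 0.014]
ee_rot: [0.792, -3.039, 0.001]
force: [0.9, 0.2, -0.6]
width: 0.802
gripper_force: 0.0
clock: 3.3
position: [0.5383, 0.1785, 0.0148]
ee_rot: [-0.796, 3.039, 0.0]
force: [0.5, -0.3, 1.0]
width: 0.312
gripper_force: 6.0
now rack [-0.126  -0.0625  0.0148] tilt [ 0.      0.0001 -1.    ] d tool [0.001  0.0005 0.0008]
turn 0.0003311050235286217
F [ 0.4901 -0.2842  0.9771] w 0.31245929682523776 g 5.998928546905518 t 3.3 j7 1.6330187057259686
```

View pics/g1.png

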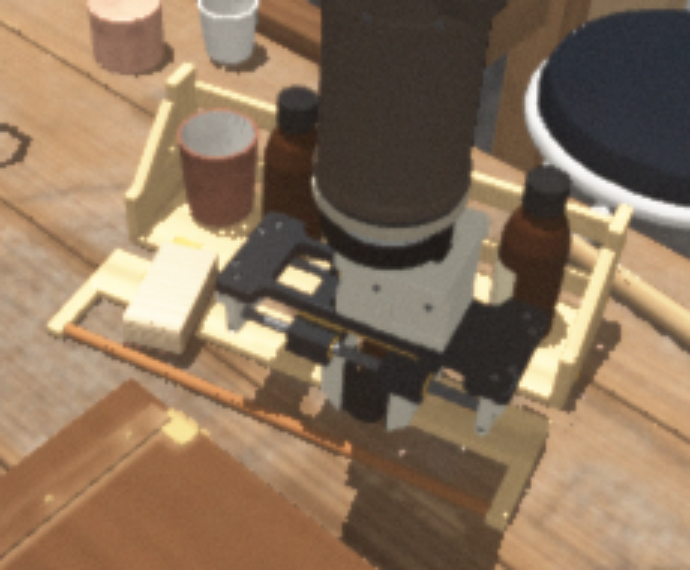

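Both fingers hold the cap (opening 28.7 mm against the 29 mm cap) and the gripper is clear of the neighbours. I'll raise the cap along an arc, letting the bottle pivot between the pads.

To row units: -0.0103 m is -0.0129, -0.0091 m is -0.0114.

```bash
python3 nudge.py '[[[-0.003,0,-0.0129,0,0.2],[-0.003,0,-0.0129,0,0.2],[-0.003,0,-0.0129,0,0.2],[-0.006,0,-0.0114,0,0.2],[-0.006,0,-0.0114,0,0.2],[-0.006,0,-0.0114,0,0.2],[-0.0088,0,-0.0091,0,0.2],[-0.0088,0,-0.0091,0,0.2],[-0.0088,0,-0.0091,0,0.2],[0,0,0,0,0.2]]]' 6;python3 -c "
from geo import *
go((-.0842,-.062,.0943),0)
import cv2
from cell import arm, telemetry, order, get_image
a=get_image('scene')['image'][130:310,190:420];b=get_image('top')['image'][100:280,190:420]
cv2.imwrite('pics/g2.png',cv2.resize(np.vstack([a,b]),None,fx=1.66,fy=1.66))"
```

```text
clock: 4.35
position: [0.5769, 0.2002, 0.0958]
ee_rot: [-0.795, 3.037, 0.001]
force: [-1.2, -0.9, -0.6]
width: 0.315
gripper_force: 6.1
now rack [-0.0817 -0.0624  0.0958] tilt [ 0.002  0.001 -1.   ] d tool [0.0025 0.0004 0.0015]
turn 0.0005989449601169206
F [-1.1514 -0.8598 -0.5948] w 0.31549808103887156 g 6.124174980886892 t 4.35 j7 1.6382978343636359
```

View pics/g2.png

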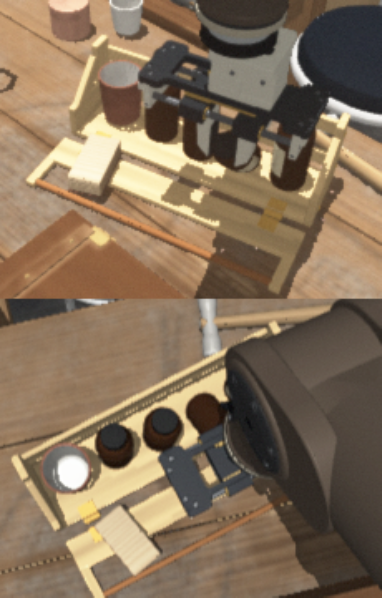

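The bottle is pivoting, with its foot in the gap between its neighbours. I'll continue the arc.

To row units: -0.0098 m is -0.0123, -0.0097 m is -0.0121.

```bash
python3 nudge.py '[[[-0.0094,0,-0.0063,0,0.2],[-0.0094,0,-0.0063,0,0.2],[-0.0106,0,-0.0063,0,0.2],[-0.012,0,-0.0031,0,0.2],[-0.012,0,-0.0031,0,0.2],[-0.0121,0,-0.0025,0,0.2],[-0.0123,0,0,0,0.2],[-0.0123,0,0,0,0.2],[-0.0123,0,0,0,0.2],[0,0,0,0,0.2]]]' 6;python3 -c "
from geo import *
go((0,-.0615,.114),0)
import cv2
from cell import arm, telemetry, order, get_image
a=get_image('scene')['image'][130:310,190:420]
cv2.imwrite('pics/g3.png',cv2.resize(a,None,fx=3,fy=3))"
```

```text
clock: 5.45
position: [0.6481, 0.2403, 0.1179]
ee_rot: [-0.796, 3.038, 0.0]
force: [-3.1, -1.8, 5.0]
width: 0.489
gripper_force: 6.0
now rack [-0.     -0.0624  0.1179] tilt [ 0.0013  0.0006 -1.    ] d tool [-0.      0.0009  0.0039]
turn 0.000605270119397705
F [-3.0545 -1.8345  4.9813] w 0.4886401465140634 g 6.000359693774158 t 5.45 j7 1.6353339695789906
```

View pics/g3.png

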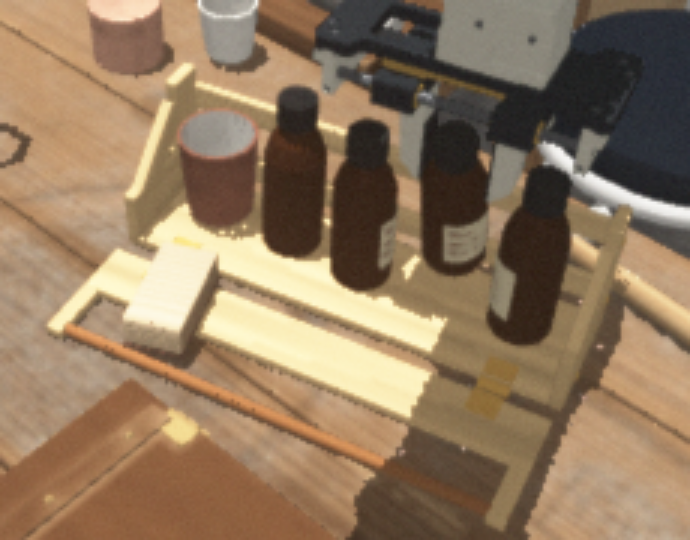

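The opening jumped to 45 mm, so the pads are now on something wider than the cap. I'll compare the scene pixels with where an upright bottle should appear.

```bash
python3 -c "
from geo import *
f=lambda p:((proj('scene',W(r,p))-[190,130]+.5)*3)
for x,z in((0,.01),(.008,.01),(0,.03),(.0,.05),(.02,.03),(-.01,.04)): print(x,z,'foot',f((x,-.062,z)),'front',f((x-.023*.7,-.062-.023*.2,z)),'top',f((x,-.062,z+.135)))
print('b',f((-.01,-.001,.01)),f((-.01,-.001,.145)),'c',f((.002,-.122,.01)),f((.002,-.122,.145)))
from cell import arm, telemetry, order, get_image
import cv2
a=get_image('scene')['image'][150:240,300:400];b=get_image('top')['image'][100:250,230:400]
cv2.imwrite('pics/g4.png',np.vstack([cv2.resize(a,(500,450),interpolation=2)[:330],cv2.resize(b,(500,270)[:2])]))
"
```

```text
0 0.01 foot [439.5021 293.8123] front [436.874  310.0327] top [460.2296 151.0019]
0.008 0.01 foot [443.6411 286.9759] front [441.0878 302.9997] top [464.7302 144.3052]
0 0.03 foot [442.2833 274.6501] front [439.6518 290.8623] top [463.7392 126.8213]
0.0 0.05 foot [445.1573 254.849 ] front [442.5237 271.0433] top [467.3806 101.7322]
0.02 0.03 foot [452.6607 257.7314] front [450.2181 273.4513] top [475.019  110.3616]
-0.01 0.04 foot [438.3653 273.4836] front [435.6328 289.945 ] top [459.7161 122.8092]
b [358.8513 274.2206] [369.5257 131.6419] c [517.7849 320.7315] [548.8503 177.6609]
```

View pics/g4.png

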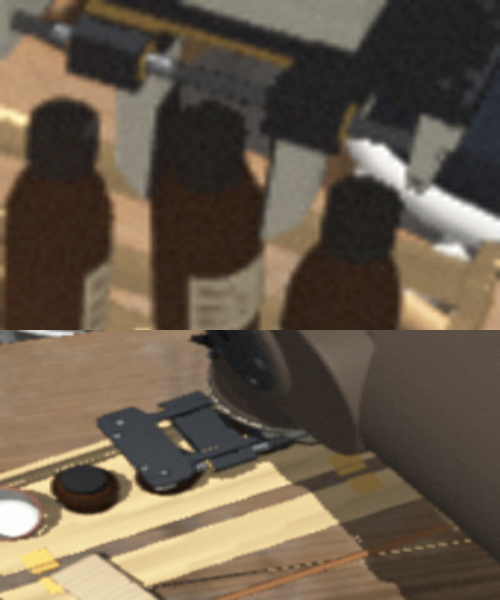

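The bottle isn't seated. It leans towards the robot with its foot raised against the back slat, and the pads are at its shoulder. I'll pull it forward and let it hang.

To row units: 0.005 m is 0.0063, -0.002 m is -0.0025.

```bash
python3 nudge.py '[[[0.0063,0,-0.0025,0,0.2],[0.0063,0,-0.0025,0,0.2],[0.0063,0,-0.0025,0,0.2],[0.0063,0,-0.0025,0,0.2],[0,0,0,0,0.2],[0,0,0,0,0.2]]]' 6;python3 -c "
from geo import *
go((0,-.0615,.114),0)
from cell import arm, telemetry, order, get_image
import cv2
a=get_image('scene')['image'][150:250,280:400]
cv2.imwrite('pics/g5.png',cv2.resize(a,None,fx=5,fy=5,interpolation=2))"
```

```text
clock: 6.2
position: [0.6294, 0.2295, 0.1251]
ee_rot: [-0.795, 3.039, 0.0]
force: [-0.7, -0.5, -1.6]
width: 0.491
gripper_force: 6.0
now rack [-0.0217 -0.0626  0.1251] tilt [ 0.0004  0.0002 -1.    ] d tool [-0.0217  0.0011  0.0111]
turn 0.0002500249701857804
F [-0.7086 -0.5393 -1.5868] w 0.4912502394223294 g 5.999902951334661 t 6.2 j7 1.636657990952444
```

View pics/g5.png

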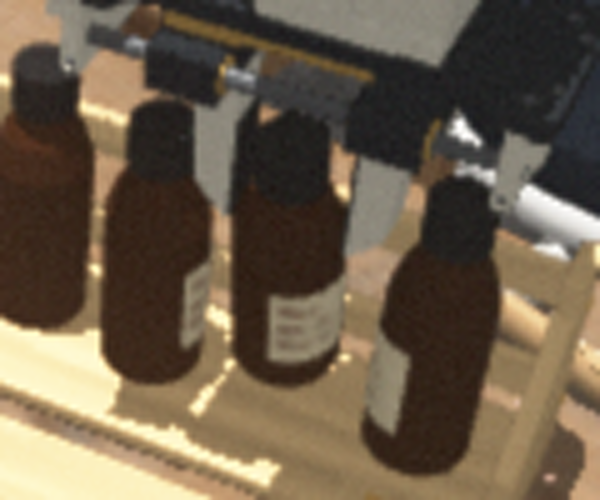

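The force now reads -1.6 N, which is the bottle's weight, so it hangs free; it still leans slightly. I'll fit its pose from the pixels: foot centre about (338,219.5), cap top about (339,176).

```bash
python3 -c "
from geo import *
def b(q): x,z,t=q; return W(r,(x,-.0625,z)),W(r,(x-.135*np.sin(t),-.0625,z+.135*np.cos(t)))
f=lambda q:np.r_[proj('scene',b(q)[0])-[338,219.5],proj('scene',b(q)[1])-[339,176]]
R=least_squares(f,[-.02,.03,.2],x_scale=[.01,.01,.1]);print(R.x,R.fun)
"
```

```text
[-0.0028  0.0389  0.1723] [-0.9237 -0.4969  0.6467  0.3743]
```

Fit: foot centre at x = -3 mm, 29 mm above the floor, leaning 10° towards the robot. Setting it down in the gap with the fingers at body height could touch the neighbours. So I'll stand it in front, across the floor and slat, regrip by the cap, then put it in the gap.

To row units: 0.01 m is 0.0125, 0.005 m is 0.0063.

```bash
python3 nudge.py '[[[0.0125,0,0,0,0.2],[0.0125,0,0,0,0.2],[0.0125,0,0,0,0.2],[0.0125,0,0,0,0.2],[0.0125,0,0,0,0.2],[0.0063,0,0.0063,0,0.2],[0,0,0.0063,0,0.2],[0,0,0.0063,0,0.2],[0,0,0.005,0,0.2],[0,0,0,0,0.2]]]' 6; python3 nudge.py '[[[0,0,0.0025,0,0.2],[0,0,0,0,0.2]]]'; python3 nudge.py '[[[0,0,0.0025,0,0.2],[0,0,0,0,0.2]]]'; python3 nudge.py '[[[0,0,0.0025,0,0.2],[0,0,0,0,0.2]]]'
```

```text
clock: 7.25
position: [0.5811, 0.2027, 0.1048]
ee_rot: [0.796, -3.038, 0.0]
force: [0.1, -0.3, -0.9]
width: 0.49
gripper_force: 6.0
clock: 7.45
position: [0.5814, 0.2027, 0.1036]
ee_rot: [0.796, -3.039, -0.0]
force: [-1.3, 0.2, -1.3]
width: 0.486
gripper_force: 6.0
clock: 7.65
position: [0.5813, 0.2026, 0.1017]
ee_rot: [0.796, -3.039, 0.0]
force: [-0.5, -0.7, -1.8]
width: 0.489
gripper_force: 6.0
clock: 7.85
position: [0.5812, 0.2026, 0.0996]
ee_rot: [0.796, -3.039, 0.0]
force: [-0.1, 0.1, -2.1]
width: 0.493
gripper_force: 6.0
```

To row units: 0.002 m is 0.0025.

```bash
for i in 1 2 3; do python3 nudge.py '[[[0,0,0.0025,0,0.2],[0,0,0,0,0.2],[0,0,0,0,0.2]]]' | grep -E "position|force:|width"; done
```

```text
position: [0.5813, 0.2026, 0.0978]
force: [-0.2, 0.5, -1.8]
width: 0.487
gripper_force: 6.0
position: [0.5813, 0.2026, 0.0958]
force: [-0.6, -0.3, -1.1]
width: 0.483
gripper_force: 6.0
position: [0.5813, 0.2026, 0.0938]
force: [-0.2, -0.2, -1.6]
width: 0.487
gripper_force: 6.0
```

To row units: 0.002 m is 0.0025.

```bash
for i in 1 2 3; do python3 nudge.py '[[[0,0,0.0025,0,0.2],[0,0,0,0,0.2],[0,0,0,0,0.2]]]' | grep -E "position|force:|width"; done
python3 - <<'E'
from geo import *
from cell import arm, telemetry, order, get_image
import cv2
a=get_image('scene')['image'];b=get_image('top')['image']
for p in((-.058,-.0625,.01),(-.058,-.0625,.145)): print(proj('scene',W(r,p)),proj('top',W(r,p)))
d=((a.max(2)<75)&(a[:,:,2]>=a[:,:,0])).astype(np.uint8)
for y in range(176,262,3): print(y,''.join('#' if d[y,x] else '.' for x in range(270,390)))
cv2.imwrite('pics/s6.png',a);cv2.imwrite('pics/t6.png',b)
E
```

```text
position: [0.5821, 0.2029, 0.0924]
force: [0.2, 0.0, 4.0]
width: 0.488
gripper_force: 6.0
position: [0.5824, 0.203, 0.0908]
force: [0.2, 0.1, 6.7]
width: 0.489
gripper_force: 6.0
position: [0.5825, 0.2031, 0.0889]
force: [0.4, 0.1, 7.1]
width: 0.489
gripper_force: 6.0
[325.6898 244.9125] [322.2074 189.0703]
[331.6347 197.0628] [330.9814 179.7413]
176 ......######..######...###.........###......#.#............................................................#............
179 .....#######################..###..##..#..#..................................................................#.#........
182 ............########...##############.......###..............................................####............#....##...#
185 ......................######....###############.............................................###########################.
188 ..............###################........############.....................................############.####.########.##.
191 .................###......###.#..#########.......#############..........................############################....
1
[... 2173 characters left out ...]
######.....................................................................
248 .............................................######.............##......................................................
251 ...............................................#######...########.......................................................
254 ...................................................#########............................................................
257 ........................................................................................................................
260 ........................................................................................................................
```

To row units: -0.003 m is -0.0038, -0.002 m is -0.0025.

```bash
python3 nudge.py '[[[-0.0038,0,-0.0006,0,0.2],[-0.0038,0,-0.0006,0,0.2],[-0.0038,0,-0.0004,0,0.2],[-0.0038,0,0,0,0.2],[-0.0038,0,0,0,0.2],[-0.0025,0,0,0,0.2],[0,0,0,0,0.2],[0,0,0,0,0.2]]]'
python3 - <<'E'
from geo import *
from cell import arm, telemetry, order, get_image
import cv2
a=get_image('scene')['image'];b=get_image('top')['image']
g=lambda a,x0,y0,w,h,k:cv2.resize(a[y0:y0+h,x0:x0+w],None,fx=k,fy=k,interpolation=2)
cv2.imwrite('pics/g7.png',g(a,270,160,120,110,5))
go((-.058,-.0625,.114),0)
E
```

```text
clock: 10.55
position: [0.5961, 0.2109, 0.089]
ee_rot: [0.796, -3.039, 0.0]
force: [0.2, 0.1, -1.8]
width: 0.49
gripper_force: 6.0
now rack [-0.0598 -0.0625  0.0891] tilt [-0.0002 -0.0001 -1.    ] d tool [-0.0018 -0.     -0.0249]
turn 0.00037900036291604877
F [-0.0096  0.0777 -1.6861] w 0.4933919415700553 g 5.999979632324539 t 10.65 j7 1.6362089290674595
```

View pics/g7.png

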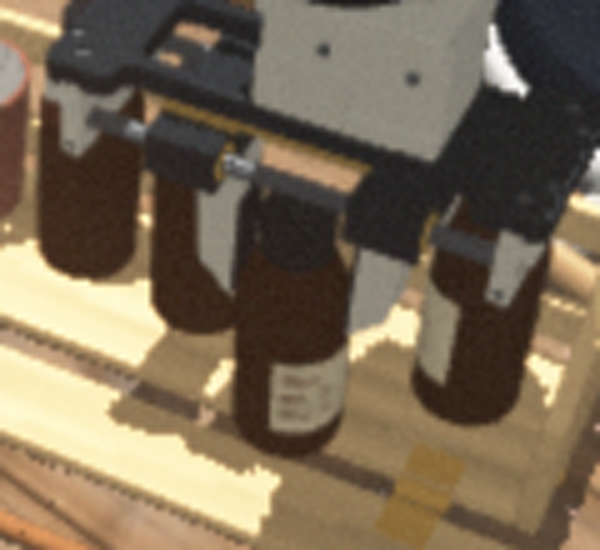

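The bottle stands nearly upright in front of its gap (foot bottom at full-image pixel (328,250)), with only a few degrees of lean and just off the floor. I'll lower it with the lightest grip so the floor levels the foot, then release.

The manual's scale: shifts go in shares of 0.8 m and turns go in shares of pi/2 rad. Converting my numbers, 0.002 m is 0.0025.

```bash
python3 nudge.py '[[[0,0,0.0025,0,0.2],[0,0,0,0,0.2]]]' 3 | grep -E "posi|force|width";for i in 1 2; do python3 nudge.py '[[[0,0,0.0025,0,0.2],[0,0,0,0,0.2]]]' 3 | grep -E "posi|force|width"; done
```

```text
position: [0.5969, 0.2112, 0.0877]
force: [0.8, 0.2, 3.3]
width: 0.492
gripper_force: 3.0
position: [0.5965, 0.2111, 0.0853]
force: [0.8, 0.2, 4.5]
width: 0.497
gripper_force: 3.0
position: [0.5962, 0.211, 0.083]
force: [0.8, 0.1, 4.5]
width: 0.493
gripper_force: 3.0
```

To row units: -0.03 m is -0.0375, -0.02 m is -0.025.

```bash
python3 nudge.py '[[[0,0,0,0,0.55],[0,0,0,0,0.6],[0,0,0,0,0.7],[0,0,0,0,0.7],[0,0,-0.0125,0,0.7],[0,0,-0.025,0,0.7],[0,0,-0.0375,0,0.7],[0,0,-0.0375,0,0.7],[0,0,-0.0375,0,0.7],[0,0,0,0,0.7]]]' 3
python3 - <<'E'
from geo import *
from cell import arm, telemetry, order, get_image
import cv2
a=get_image('scene')['image']
cv2.imwrite('pics/s8.png',a)
for p in((-.058,-.0625,.01),(-.058,-.0625,.122),(-.058,-.0625,.145)): print(proj('scene',W(r,p)))
# class map: cap black (K), amber (r)
for y in range(178,262,2): print(y,''.join('K' if v.max()<48 and int(v[2])-v[0]<14 else 'r' if v[2]<95 and v[2]>v[0]+14 else '.' for v in a[y,290:360].astype(int)))
E
```

```text
clock: 12.25
position: [0.5985, 0.2119, 0.2086]
ee_rot: [-0.793, 3.032, 0.002]
force: [0.1, -0.0, 0.7]
width: 0.701
gripper_force: 0.0
[325.6898 244.9125]
[330.5161 206.0662]
[331.6347 197.0628]
178 rrrrrrrr.......rKKKKKKKKKKKK.....................................r.r..
180 rrrrrrrrr......rrKKKKKKKKKKK..................................rr......
182 rrrrrrrrr........KKKKKKKKKKKr.........................................
184 rrrrrrrrr......rr.K.KKKKKKKKrr........................................
186 rrrrrrrrr.....rrrrrrrrrrrrrrrrr.......................................
188 rrrrrrrr....rrrrrrrrrrrrrrrrrrr.......................................
190 rrrrrrrr...rrrrrrrrrrrrrrrrrrrrr......................................
192 rrrrrrrr...rrrrrrrrrrrrrrrrrrrrr........rrrrr.........................
194 rrrrrrrr...rrrrrrrrrrrrrrrrrrrrr...rr.....KKKKrr......................
196 rrrrrrrr...rrrrrrrrrrrrrrrrrrrrr..r......KKKKrKKr.....................
198 rrrrrrrr...rrrrrrrrrrrrrrrrrrrrr..r.....KrKK.KKKr.....................
200 rrrrrrr....rrrrrrrrrrrrrrrrrrrrr..rK.KKKKKrKKKKKr.....................
202 r
[... 1544 characters left out ...]
...r.................rrrr
244 ..........................rrrrrrrr...........rrr......................
246 ...........................rrrrrrrrrrrrrrrrrrrrr......................
248 .............................rrrrrrrrrrrrrrrrr........................
250 .................................rrrrrrrrrrrr.........................
252 ...........................................rrrr.......................
254 ...............................................rrrrrr.................
256 ...................................................rrrrrrr............
258 .........................................................r............
260 ......................................................................
```

The bottle stands upright at x ≈ -57 mm: cap centre column ≈ 331 and foot ≈ 327, as predicted for upright. Now I'll regrip it by the cap.

To row units: 0.03 m is 0.0375, 0.01 m is 0.0125.

```bash
python3 -c "
from geo import *
go((-.0575,-.0622,.115),0)"; python3 nudge.py '[[[0,0,0.0375,0,0.7],[0,0,0.0375,0,0.7],[0,0,0.025,0,0.7],[0,0,0.0125,0,0.7],[0,0,0,0,0.7]]]' 12;  python3 nudge.py '[[[0,0,0.005,0,0.5],[0,0,0,0,0.4],[0,0,0,0,0.2],[0,0,0,0,0.2],[0,0,0,0,0.2],[0,0,0,0,0.2]]]' 12; python3 -c "
from geo import *
go((-.0575,-.0622,.115),0)"
```

```text
now rack [-0.0583 -0.0627  0.2062] tilt [ 0.0046  0.002  -1.    ] d tool [-0.0003  0.0005  0.0912]
turn 0.0003196539391772113
F [ 1.0769  0.3222 -0.1553] w 0.7005906298181479 g 0.0 t 12.3 j7 1.6444129294418606
clock: 12.8
position: [0.595, 0.2105, 0.1114]
ee_rot: [0.795, -3.036, 0.001]
force: [-0.1, -0.7, 0.1]
width: 0.701
gripper_force: 0.0
clock: 13.4
position: [0.597, 0.2109, 0.11]
ee_rot: [-0.795, 3.037, -0.0]
force: [-0.0, -0.3, 6.6]
width: 0.32
gripper_force: 10.9
now rack [-0.059 -0.063  0.11 ] tilt [ 0.0018  0.0003 -1.    ] d tool [-0.0015  0.0008 -0.005 ]
turn 0.00019249529393272624
F [-0.0317 -0.2882  6.5682] w 0.3200807819865555 g 10.898060635663569 t 13.4 j7 1.637825361006893
```

To row units: -0.002 m is -0.0025.

```bash
python3 nudge.py '[[[0,0,-0.0025,0,0.2],[0,0,-0.0025,0,0.2],[0,0,-0.0025,0,0.2],[0,0,-0.0025,0,0.2],[0,0,0,0,0.2],[0,0,0,0,0.2]]]' 15; python3 -c "
from geo import *
go((-.001,-.0615,.120),0)
from cell import arm, telemetry, order, get_image
a=get_image('scene')['image']
for y in range(190,262,3): print(y,''.join('K' if v.max()<48 and int(v[2])-v[0]<14 else 'r' if v[2]<95 and v[2]>v[0]+14 else '.' for v in a[y,300:350].astype(int)))
"
```

```text
clock: 14.0
position: [0.5961, 0.211, 0.1171]
ee_rot: [0.796, -3.039, -0.0]
force: [0.3, -0.6, -2.0]
width: 0.315
gripper_force: 13.9
now rack [-0.0597 -0.0625  0.1171] tilt [-0.      0.0001 -1.    ] d tool [-0.0587  0.0009 -0.0029]
turn 0.00043369369607715313
F [ 0.2832 -0.551  -1.9598] w 0.3147048220424457 g 13.868333496793639 t 14.0 j7 1.6384562650214385
190 ..rrrrrrrrrrrr..........KKr..r....rKKKKKKKKKKKKKKK
193 .rrrrrrrrrrrrr.........KKKKKKKKKKKKKKKKKKKKKKKKKKK
196 .rrrrrrrrrrrrr.........KKKKKKKKKKKKKKKK.....KKKKKK
199 .rrrrrrrrrrrrr.........KKKKKKKKKKKKKKK............
202 .rrrrrrrrrrrrrr.......KKKKKKKKKKKKKKKK............
205 .rrrrrrrrrrrrrrrr.....KKrrrKKKKKKKKKK.............
208 rrrrrrrrrrrrrrrrr.....rrrrrrrrrrrrrrr.............
211 rrrrrrrrrrrrrrrrr..rrrrrrrrrrrrrrrrrr.............
214 rrrrrrrrrrrrrrrr...rrrrrrrrrrrrrrrrrr...rr........
217 .rrrrrrrrrrrrrrr..rrrrrrrrrrrrrrrrrrrrrrrr........
220 .rrrrrrrrrrrrrrrrrrrrrrrrrrrrrrrrrrrrrrrr.........
223 ...rrrrrrrrrrrrrrrrrrrrrrrrrrrrrrrrrrrrr..........
226 .......rrrrrr....rrrrrrrrrrrrrrrrrrrr.............
229 .................rrrrrrrr.........................
232 .................rrrrrrrr.........................
235 .................rrrrrrrr.........................
238 r................rrrrrrr..........................
241 ......r.........rrrrrrrr............rr............
244 .................rrrrrrrrrrrrrrrrrrrr.............
247 ...................rrrrrrrrrrrrrr.................
250 ...........................rrrrrr.................
253 ..................................rrrrr...........
256 .........................................rrrrrrr..
259 ..................................................
```

It's lifted, upright and held by the cap. Now it goes into the gap.

To row units: -0.01 m is -0.0125, 0.001 m is 0.0013.

```bash
python3 nudge.py '[[[-0.0075,0.0013,0,0,0.2],[-0.0125,0,0,0,0.2],[-0.0125,0,0,0,0.2],[-0.0125,0,0,0,0.2],[-0.0125,0,0,0,0.2],[-0.0088,0,0,0,0.2],[-0.005,0,0,0,0.2],[0,0,0,0,0.2],[0,0,0.0025,0,0.2],[0,0,0,0,0.2]]]' 15; for i in 1 2; do python3 nudge.py '[[[0,0,0.0025,0,0.2],[0,0,0,0,0.2]]]' |grep -E "pos|force:"; done; python3 -c "
from geo import *
go((-.001,-.0615,.112),0)"
```

```text
clock: 15.05
position: [0.6449, 0.2394, 0.1148]
ee_rot: [0.795, -3.038, 0.0]
force: [-0.1, -0.3, -1.8]
width: 0.316
gripper_force: 13.9
position: [0.6451, 0.2396, 0.1129]
force: [0.8, 0.2, -1.3]
gripper_force: 13.9
position: [0.6453, 0.2397, 0.1109]
force: [-0.1, 0.5, -1.7]
gripper_force: 13.9
now rack [-0.0028 -0.0615  0.1109] tilt [-0.0002 -0.0001 -1.    ] d tool [-0.0018 -0.     -0.0011]
turn 0.00036933729780042057
F [-0.1102  0.5019 -1.6532] w 0.3130310731615937 g 13.864126160333399 t 15.45 j7 1.6336015408201785
```

To row units: 0.001 m is 0.0013.

```bash
for i in 1 2 3; do python3 nudge.py '[[[0,0,0.0013,0,0.2],[0,0,0,0,0.2]]]' |grep -E "pos|force:"; done
```

```text
position: [0.6457, 0.24, 0.1107]
force: [-1.1, -0.5, 3.0]
gripper_force: 14.2
position: [0.6462, 0.2404, 0.1106]
force: [-1.3, 0.3, 7.8]
gripper_force: 15.1
position: [0.6468, 0.2408, 0.1104]
force: [-1.2, -0.7, 12.9]
gripper_force: 16.3
```

The foot is seated on the floor. I'll ease the press, open a little and retreat straight up.

To row units: -0.001 m is -0.0013.

```bash
python3 nudge.py '[[[0,0,-0.0013,0,0.2],[0,0,-0.0013,0,0.2],[0,0,0,0,0.36],[0,0,0,0,0.42],[0,0,0,0,0.46],[0,0,0,0,0.46],[0,0,0,0,0.46]]]' 5; python3 nudge.py '[[[0,0,-0.0125,0,0.46],[0,0,-0.025,0,0.46],[0,0,-0.0375,0,0.46],[0,0,-0.0375,0,0.46],[0.05,0,-0.0125,0,0.46],[0.05,0,0,0,0.46],[0.05,0,0,0,0.46],[0,0,0,0,0.46]]]'; python3 -c "
from geo import *
from cell import arm, telemetry, order, get_image
go((-.109,.0998,.16),0)
a=get_image('scene')['image']
import cv2;cv2.imwrite('pics/s9.png',a)
for x,y in((0,-.0615),(-.01,-.001),(.002,-.122)): print([proj('scene',W(r,(x,y,z))).round(1) for z in(.01,.145)])
for y in range(164,250,2): print(y,''.join('K' if v.max()<48 and int(v[2])-v[0]<14 else 'r' if v[2]<95 and v[2]>v[0]+14 else '.' for v in a[y,275:390].astype(int)))
"
```

```text
clock: 16.75
position: [0.6453, 0.2396, 0.1099]
ee_rot: [0.795, -3.039, 0.0]
force: [-0.3, -0.6, 0.3]
width: 0.463
gripper_force: 0.0
clock: 17.55
position: [0.5365, 0.1778, 0.2107]
ee_rot: [0.793, -3.037, 0.002]
force: [-0.3, -0.3, 0.7]
width: 0.458
gripper_force: 0.0
now rack [-0.128  -0.0622  0.2107] tilt [-0.0027 -0.0019 -1.    ] d tool [-0.019   0.162   0.0506]
turn -0.0010885063830872177
F [-0.2648 -0.271   0.7312] w 0.4582903943558876 g 0.0 t 17.55 j7 1.651422322374837
[array([335.8, 227.4]), array([342.7, 179.8])]
[array([309.1, 220.9]), array([312.7, 173.4])]
[array([362.1, 236.4]), array([372.5, 188.7])]
164 ...................................K.......r.........KKKKKKKKKKKKKKKKKKKKKKKKKKKK..rrKKKKKKKKKKKKKKKKKK....KK......
166 ........rKK......KKK.............KK..............r...KKKKKKKKKKKKKKKKKKKKKKr.KK......rKKKKKKKKKKKKKKK.....KK.......
168 .......rKKKKKKKKKKKK...........KKKKr.................rKKKKKKKKKKKKKKKKKKKr..rK........rr...KKKKKKKKKKKKKKKK........
170 .......rKKKKKKKKKKKK...........KKKKK..rr..............KKKKKKKKKKKKKKKKKKr........rr...............KKKKKKKK........
[... 3981 characters left out ...]
................................................................rrrrrrrrrrrrrrrrrrrr................
240 ................................................................................rrrrrrrrrrrrrrrrrr.................
242 ..................................................................................rrrrrrrrrrrrrrr..................
244 .........................................................................................rr.rr.....................
246 ...................................................................................................................
248 ...............................................................................................................rrrr
```

The bottle stands in its gap (foot bottom at about (336,232)) and the neighbours haven't moved. Now the block.

To row units: 0.041 m is 0.0513, -0.0048 m is -0.006, -0.11 rad is -0.07.

```bash
python3 nudge.py '[[[-0.006,0.05,0,0,0.7],[-0.006,0.0513,0,0,0.7],[-0.006,0.0513,0,0,0.7],[-0.006,0.05,0,0,0.7],[0,0,0.025,-0.07,0.7],[0,0,0.025,-0.0668,0.7],[0,0,0,0,0.7],[0,0,0,0,0.7]]]'
python3 - <<'E'
from geo import *
from cell import arm, telemetry, order, get_image
import cv2
go((-.109,.0998,.016),.215)
t=get_image('top')['image'];cv2.imwrite('pics/t10.png',t)
# upright check: caps of standing bottles in top view
for x,y in((0,-.0615),(-.01,-.001),(.002,-.122)):
    u=proj('top',W(r,(x,y,.145)));x0,y0=(u-12).astype(int)
    p=t[y0:y0+26,x0:x0+26].astype(int);m=(p.max(2)<60)&(p[:,:,2]-p[:,:,0]<12);yy,xx=np.nonzero(m)
    print(u,m.sum(),xx.mean()+x0,yy.mean()+y0)
E
```

```text
clock: 18.4
position: [0.4788, 0.332, 0.1706]
ee_rot: [-1.112, 2.938, 0.0]
force: [0.1, 0.2, 0.7]
width: 0.697
gripper_force: 0.0
now rack [-0.1027  0.1005  0.1706] tilt [ 0.      0.0003 -1.    ] d tool [0.0063 0.0006 0.1546]
turn -0.0031110448460967
F [0.0759 0.1957 0.701 ] w 0.6966302084732444 g 0.0 t 18.4 j7 1.5345392532533195
[315.6558 152.4882] 197 312.56852791878174 154.4771573604061
[289.3166 172.2436] 199 288.5326633165829 173.85427135678393
[343.8164 136.6516] 212 343.10849056603774 138.75471698113208
```

To row units: 0.04 m is 0.05, 0.006 m is 0.0075.

```bash
python3 nudge.py '[[[0.0038,0,0.05,0,0.7],[0.0038,0,0.05,0,0.7],[0,0,0.0375,0,0.7],[0,0,0.0313,0,0.7],[0,0,0.0163,0,0.7],[0,0,0.0075,0,0.7],[0,0,0,0,0.7]]]' 20 | grep -E "pos|force"; python3 nudge.py '[[[0,0,0,0,0.5],[0,0,0,0,0.3],[0,0,0,0,0.3],[0,0,0,0,0.3],[0,0,0,0,0.3]]]'; python3 nudge.py '[[[0,0,-0.0063,0,0.3],[0,0,-0.0125,0,0.3],[0,0,-0.025,0,0.3],[0,0,-0.05,0,0.3],[0,0,-0.05,0,0.3],[0,0,-0.05,0,0.3],[0,0,-0.0375,0,0.3],[0,0,0,0,0.3],[0,0,0,0,0.3]]]'; python3 -c "
from geo import *
go((-.085,-.24,.2),0)"
```

```text
position: [0.4742, 0.3279, 0.0166]
force: [-0.4, 0.3, -0.0]
gripper_force: 0.0
clock: 19.65
position: [0.4741, 0.3281, 0.017]
ee_rot: [-1.117, 2.935, 0.001]
force: [-1.6, -0.3, 6.8]
width: 0.483
gripper_force: 20.0
clock: 20.55
position: [0.4737, 0.3275, 0.202]
ee_rot: [-1.116, 2.935, 0.001]
force: [-0.5, -0.0, -1.7]
width: 0.486
gripper_force: 20.0
now rack [-0.1093  0.0991  0.202 ] tilt [ 0.0012  0.0008 -1.    ] d tool [ 0.0486 -0.3365  0.002 ]
turn 0.21521797511766616
F [-0.5054 -0.0204 -1.686 ] w 0.4857856049154399 g 19.986028969287872 t 20.55 j7 1.543049995583781
```

To row units: -0.038 m is -0.0475, -0.034 m is -0.0425, 0.11 rad is 0.07.

```bash
python3 nudge.py '[[[0,0,0,0.07,0.3],[0,0,0,0.0668,0.3],[0,-0.0425,0,0,0.3],[0,-0.0475,0,0,0.3],[0,-0.0475,0,0,0.3],[0,-0.0475,0,0,0.3],[0,-0.0475,0,0,0.3],[0,-0.0475,0,0,0.3],[0,-0.0475,0,0,0.3],[0,-0.0475,0,0,0.3]]]'; python3 nudge.py '[[[0,-0.0425,0,0,0.3],[0,0,0,0,0.3],[0,0,0,0,0.3]]]'; python3 -c "
from geo import *
go((-.115,-.237,.0066),0)"
```

```text
clock: 21.55
position: [0.6201, 0.0644, 0.1994]
ee_rot: [0.795, -3.036, -0.0]
force: [0.5, 0.1, -1.5]
width: 0.479
gripper_force: 20.0
clock: 21.85
position: [0.6365, 0.0353, 0.1993]
ee_rot: [0.792, -3.037, -0.001]
force: [-0.6, 0.6, -0.8]
width: 0.482
gripper_force: 20.0
now rack [-0.1106 -0.2354  0.1993] tilt [-0.0032 -0.0005 -1.    ] d tool [ 0.0038 -0.0018  0.1927]
turn -0.0017433253068115384
F [-0.6175  0.6182 -0.7881] w 0.4818794043504347 g 19.986265003681183 t 21.85 j7 1.944055480109181
```

To row units: 0.04 m is 0.05, 0.035 m is 0.0438.

```bash
python3 nudge.py '[[[0.005,-0.0025,0.05,0,0.3],[0,0,0.05,0,0.3],[0,0,0.05,0,0.3],[0,0,0.0438,0,0.3],[0,0,0.025,0,0.3],[0,0,0.0125,0,0.3],[0,0,0.005,0,0.3],[0,0,0,0,0.3]]]'|grep -E "pos|force"; for i in 1 2; do python3 nudge.py '[[[0,0,0.0025,0,0.3],[0,0,0,0,0.3]]]' |grep -E "pos|force:"; done
```

```text
position: [0.6348, 0.0334, 0.0123]
force: [0.2, 0.2, -0.9]
gripper_force: 20.0
position: [0.6354, 0.0329, 0.0111]
force: [-0.7, 0.2, -1.7]
gripper_force: 20.0
position: [0.6349, 0.0328, 0.0084]
force: [-0.1, 0.3, -1.0]
gripper_force: 20.0
```

To row units: 0.0015 m is 0.0019.

```bash
for i in 1 2; do python3 nudge.py '[[[0,0,0.0019,0,0.3],[0,0,0,0,0.3]]]' |grep -E "pos|force:"; done
```

```text
position: [0.635, 0.0327, 0.0071]
force: [-1.3, -0.3, 4.0]
gripper_force: 20.0
position: [0.6351, 0.0328, 0.0069]
force: [-5.6, -0.1, 17.5]
gripper_force: 20.0
```

To row units: -0.05 m is -0.0625, -0.04 m is -0.05.

```bash
python3 nudge.py '[[[0,0,-0.0019,0,0.3],[0,0,0,0,0.5],[0,0,0,0,0.6],[0,0,0,0,0.7],[0,0,0,0,0.7],[0,0,-0.025,0,0.7],[0,0,-0.05,0,0.7],[0,0,-0.0625,0,0.7],[0,0,-0.0625,0,0.7],[0,0,-0.0375,0,0.7]]]'; python3 nudge.py '[[[0,0.05,0,0,0.5],[0,0.05,0,0,0.5],[0,0.05,0,0,0.5],[0,0.05,0,0,0.5],[0,0.05,0,0,0.5],[0,0.05,0,0,0.5],[0,0.05,0,0,0.5],[0,0.05,0,0,0.5],[0,0.05,0,0,0.5],[0,0,0,0,0.5]]]'; python3 nudge.py '[[[0,0,0,-0.0923,0.5],[0,0,0,-0.0923,0.5],[0,0,0,-0.0923,0.5],[0,0,0,-0.0923,0.5],[0,0,0,-0.0923,0.5],[0,0,0,-0.0923,0.5],[0,0,0,-0.0923,0.5],[0,0,0,-0.0923,0.5],[0,0,0,-0.0923,0.4],[0,0,0,-0.0923,0.4]]]'; python3 -c "
from geo import *
go((-.157,.128,.15),np.pi/2)
from cell import arm, telemetry, order, get_image
import cv2
a=get_image('scene')['image'];cv2.imwrite('pics/s11.png',a)
m=(a.min(2)>120)&(a[:,:,2]>170)
for y in range(270,320,3): print(y,''.join('#' if v else '.' for v in m[y,360:470]))
print([proj('scene',W(r,(-.115+i,-.237+j,.028))).round() for i,j in((.042,.022),(.042,-.022),(-.042,-.022),(-.042,.022))])
"
```

```text
clock: 24.45
position: [0.6361, 0.0328, 0.2009]
ee_rot: [-0.794, 3.035, -0.001]
force: [0.3, 0.2, 0.3]
width: 0.698
gripper_force: 0.0
clock: 25.45
position: [0.454, 0.3528, 0.1966]
ee_rot: [0.809, -3.035, -0.006]
force: [-0.3, 0.2, 0.1]
width: 0.5
gripper_force: 0.0
clock: 26.45
position: [0.4586, 0.346, 0.1965]
ee_rot: [2.615, -1.74, 0.0]
force: [-0.4, 0.2, -0.1]
width: 0.407
gripper_force: 0.0
now rack [-0.1135  0.1226  0.1965] tilt [-0.0001 -0.0004 -1.    ] d tool [-0.0004  0.0439  0.0465]
turn -0.11493040522133491
F [-0.4457  0.2267 -0.1238] w 0.40741819030089266 g 0.0 t 26.45 j7 2.6228581194430323
270 ####################........#.##.#..................................########.#########.##............#########
273 #################....######....###########....................####.#....################.#####.............###
276 ###########..####################################..........................##.###########.######..............
279 ##########.....###########..####..######################.................#...........########.########........
282 #########.##.############
[... 850 characters left out ...]
........................................
306 ......#..............#...###########################..###..########...##....#.................................
309 ............................#.#.###################.#########.#.#########.....................................
312 ...................................###############.################..#####.....#..............................
315 ..........................................#..###...###############...########..............#..####.##....###..
318 .............#........................................##....###...##########..#.##.....#.##.###...############
[array([396., 272.]), array([419., 281.]), array([407., 316.]), array([383., 306.])]
```

The block lies where it was meant to go. Joint 7 is near its limit, so I'll turn the long way round.

To row units: 0.145 rad is 0.0923.

```bash
for i in 1; do python3 nudge.py '[[[0,0,0,0.0923,0.3],[0,0,0,0.0923,0.3],[0,0,0,0.0923,0.3],[0,0,0,0.0923,0.3],[0,0,0,0.0923,0.3],[0,0,0,0.0923,0.3],[0,0,0,0.0923,0.3],[0,0,0,0.0923,0.3],[0,0,0,0.0923,0.3],[0,0,0,0.0923,0.3]]]' >/dev/null; python3 nudge.py '[[[0,0,0,0.0923,0.3],[0,0,0,0.0923,0.3],[0,0,0,0.0923,0.3],[0,0,0,0.0923,0.3],[0,0,0,0.0923,0.3],[0,0,0,0.0923,0.3],[0,0,0,0.0923,0.3],[0,0,0,0.0923,0.3],[0,0,0,0.0923,0.3],[0,0,0,0.0923,0.3]]]'; python3 nudge.py '[[[0,0,0,0.0796,0.3],[0,0,0,0,0.3]]]' >/dev/null; done; python3 -c "
from geo import *
go((-.157,.128,.05),np.pi/2)"
```

```text
clock: 28.5
position: [0.4585, 0.3463, 0.1966]
ee_rot: [1.433, 2.796, 0.0]
force: [-0.2, -0.0, -0.4]
width: 0.299
gripper_force: 0.0
now rack [-0.1134  0.123   0.1966] tilt [ 0.0002 -0.0001 -1.    ] d tool [ 0.0046 -0.0436  0.1466]
turn -0.008415439719304363
F [-0.4802  0.161  -0.1652] w 0.3008062707660382 g 0.0 t 28.7 j7 -0.12842233080372756
```

To row units: 0.04 m is 0.05, 0.03 m is 0.0375, -0.008 rad is -0.0051.

```bash
python3 nudge.py '[[[-0.0068,-0.0273,0.025,-0.0051,0.3],[0,-0.0273,0.05,0,0.3],[0,0,0.05,0,0.3],[0,0,0.0375,0,0.3],[0,0,0.0375,0,0.3],[0,0,0.0188,0,0.3],[0,0,0.0125,0,0.3],[0,0,0,0,0.3]]]' 25; python3 -c "
from geo import *
go((-.157,.118,.0015),np.pi/2)"
```

```text
clock: 29.5
position: [0.4226, 0.32, 0.0107]
ee_rot: [-1.58, -2.715, 0.002]
force: [0.0, -0.4, 0.0]
width: 0.305
gripper_force: 0.0
now rack [-0.1576  0.1175  0.0107] tilt [-0.0013 -0.0011 -1.    ] d tool [0.0005 0.0006 0.0092]
turn 0.005160413961221799
F [ 0.0193 -0.4354  0.0138] w 0.30459439835981966 g 0.0 t 29.5 j7 -0.057562392351254585
```

To row units: 0.005 m is 0.0063, 0.003 m is 0.0038.

```bash
python3 nudge.py '[[[0,0.0006,0.0063,0,0.3],[0,0,0.0038,0,0.3],[0,0,0.0006,0,0.3],[0,0,0,0,0.3]]]' 25|grep -E "pos|force:"; python3 nudge.py '[[[0,0,0,0,0.0],[0,0,0,0,0.0],[0,0,0,0,0.0],[0,0,0,0,0.0]]]' 25
```

```text
position: [0.4236, 0.3209, 0.0035]
force: [-0.3, 0.4, 0.0]
gripper_force: 0.0
clock: 30.3
position: [0.4236, 0.3208, 0.0033]
ee_rot: [1.581, 2.714, 0.001]
force: [0.7, 0.3, 0.7]
width: 0.089
gripper_force: 25.0
```

The bar is gripped. I'll swing the gate up along its arc.

To row units: -0.0082 m is -0.0103, 0.0032 m is 0.004.

```bash
python3 nudge.py '[[[0,0.0006,-0.0103,0,0],[0,0.0013,-0.0103,0,0],[0,0.0021,-0.0103,0,0],[0,0.0031,-0.0098,0,0],[0,0.004,-0.0095,0,0],[0,0.0048,-0.0094,0,0],[0,0.0056,-0.0086,0,0],[0,0.0063,-0.0083,0,0],[0,0.007,-0.0078,0,0],[0,0,0,0,0]]]' 25; python3 -c "
from geo import *
go((-.062-.095*.7071,.118,.0033+.0672),np.pi/2)"
```

```text
clock: 31.3
position: [0.4462, 0.3336, 0.0712]
ee_rot: [-1.58, -2.713, 0.005]
force: [-9.2, -4.3, 8.9]
width: 0.076
gripper_force: 25.4
now rack [-0.1304  0.1179  0.0712] tilt [-0.0035 -0.0018 -1.    ] d tool [0.0001 0.0012 0.0007]
turn 0.004170846092576674
F [-9.1898 -4.302   8.9406] w 0.07610557802862081 g 25.36392778158188 t 31.3 j7 -0.07258892079266348
```

To row units: 0.008 m is 0.01, -0.0032 m is -0.004.

```bash
python3 nudge.py '[[[0,-0.0013,-0.0025,0,0],[0,0.0075,-0.0073,0,0],[0,0.0081,-0.0063,0,0],[0,0.009,-0.0054,0,0],[0,0.009,-0.0046,0,0],[0,0.0095,-0.004,0,0],[0,0.01,-0.0031,0,0],[0,0,0,0,0]]]' 25; python3 -c "
from geo import *
go((-.062-.095*.2588,.118,.0033+.0918),np.pi/2)"
```

```text
clock: 32.1
position: [0.4867, 0.3565, 0.0998]
ee_rot: [1.581, 2.712, 0.008]
force: [-3.6, -2.3, 17.8]
width: 0.046
gripper_force: 25.3
now rack [-0.0838  0.118   0.0998] tilt [ 0.0042  0.0032 -1.    ] d tool [ 0.     -0.0028  0.0047]
turn 0.003636332534187936
F [-3.6048 -2.2985 17.8178] w 0.04648772459596434 g 25.309817790985107 t 32.1 j7 -0.06563149375235208
```

The pads have ridden up to the top of the bar, with the gate at about 75°. I'll regrip deeper: open slightly while lowering, so the outer finger keeps backing the bar.

To row units: 0.006 m is 0.0075, 0.005 m is 0.0063.

```bash
python3 nudge.py '[[[0,-0.0013,0.0038,0,0.15],[0,-0.0013,0.0063,0,0.22],[0,0,0.0075,0,0.24],[0,0,0.0075,0,0.24],[0,0,0,0,0.24]]]' 25; python3 nudge.py '[[[0,0,0,0,0],[0,0,0,0,0],[0,0,0,0,0],[0,0,0,0,0]]]' 15;  python3 -c "
from geo import *
go((-.062,.118,.0863),np.pi/2)"
```

```text
clock: 32.6
position: [0.4816, 0.3536, 0.0756]
ee_rot: [-1.581, -2.714, 0.003]
force: [0.2, 0.0, 0.2]
width: 0.241
gripper_force: 0.0
clock: 33.0
position: [0.4822, 0.3541, 0.0769]
ee_rot: [1.581, 2.714, 0.001]
force: [1.2, 1.0, -1.7]
width: 0.09
gripper_force: 15.0
now rack [-0.089   0.1181  0.0769] tilt [ 0.0004  0.0003 -1.    ] d tool [-0.0002  0.027  -0.0093]
turn 0.004120807294180295
F [ 1.2028  0.981  -1.6537] w 0.08978315316604621 g 14.999809116125107 t 33.0 j7 -0.06008217670712395
```

To row units: 0.0055 m is 0.0069, 0.004 m is 0.005.

```bash
python3 nudge.py '[[[0,0.0069,-0.0018,0,0],[0,0.0069,-0.0014,0,0],[0,0.0069,-0.001,0,0],[0,0.0069,-0.0005,0,0],[0,0.005,-0.0001,0,0],[0,0,0,0,0]]]' 15; for i in 1 2; do python3 nudge.py '[[[0,0.0019,0,0,0],[0,0,0,0,0]]]' | grep -E "force:|pos"; done; python3 -c "
from geo import *
go((-.062,.118,.081),np.pi/2)"
```

```text
clock: 33.6
position: [0.5055, 0.3671, 0.0807]
ee_rot: [1.581, 2.714, 0.001]
force: [0.5, -0.4, 1.0]
width: 0.091
gripper_force: 15.0
position: [0.5061, 0.3675, 0.0807]
force: [0.6, -1.5, 1.2]
gripper_force: 15.0
position: [0.5063, 0.3676, 0.0806]
force: [-2.8, -3.9, 4.9]
gripper_force: 15.0
now rack [-0.0613  0.1181  0.0806] tilt [-0.0018 -0.0011 -1.    ] d tool [-0.0001 -0.0007 -0.0004]
turn 0.0041103414807963645
F [-2.822  -3.9378  4.943 ] w 0.08936446255824247 g 15.001025944948196 t 34.0 j7 -0.052215170119980815
```

To row units: 0.0015 m is 0.0019, 0.001 m is 0.0013.

```bash
python3 nudge.py '[[[0,0.0019,0,0,0],[0,0.0013,0,0,0],[0,0,0,0,0]]]' 15| grep -E "force:|pos"; python3 nudge.py '[[[0,-0.0025,0,0,0.05],[0,0,0,0,0.16],[0,0,0,0,0.16],[0,0,0,0,0.16],[0,0,-0.0075,0,0.16],[0,0,-0.0125,0,0.16],[0,0,-0.025,0,0.16],[0,0,-0.0375,0,0.16],[0,0,-0.0375,0,0.16],[0,0,0,0,0.16]]]'
python3 - <<'E'
from geo import *
go((-.062,.118,.081),np.pi/2)
from cell import arm, telemetry, order, get_image
import cv2
a=get_image('scene')['image'];cv2.imwrite('pics/s12.png',a)
b=get_image('top')['image'];cv2.imwrite('pics/t12.png',b)
# orange bar pixels vs prediction
for n,im in(('scene',a),('top',b)):
    v=im.astype(int);m=(v[:,:,2]-v[:,:,0]>60)&(v[:,:,2]>110)&(v[:,:,2]-v[:,:,1]>35)
    for y in(.09,.03,-.03,-.09,-.14):
        u=proj(n,W(r,(-.062,y,.1005)));x0,y0=(u-8).astype(int)
        yy,xx=np.nonzero(m[y0:y0+17,x0:x0+17]);print(n,y,u.round(1),len(xx),(xx.mean()+x0).round(1) if len(xx) else '',(yy.mean()+y0).round(1) if len(xx) else '')
E
```

```text
position: [0.5064, 0.3677, 0.0805]
force: [-11.4, -8.6, 13.1]
gripper_force: 15.0
clock: 35.3
position: [0.5101, 0.37, 0.182]
ee_rot: [1.58, 2.712, 0.012]
force: [0.8, -0.4, 0.3]
width: 0.159
gripper_force: 0.0
now rack [-0.0569  0.1183  0.182 ] tilt [ 0.0062  0.0053 -1.    ] d tool [-0.0005 -0.0059  0.101 ]
turn 0.003872992650476803
F [ 0.7595 -0.375   0.3089] w 0.15859906528050688 g 0.0 t 35.3 j7 -0.07734749235417611
scene 0.09 [261.1 190.9] 2 260.5 189.5
scene 0.03 [286.6 200.1] 0  
scene -0.03 [313.5 209.9] 74 313.2 208.8
scene -0.09 [341.9 220.2] 81 341.3 218.8
scene -0.14 [366.7 229.2] 82 366.1 227.9
top 0.09 [259.4 221.3] 0  
top 0.03 [286.8 207. ] 0  
top -0.03 [314.1 192.7] 76 314.1 192.0
top -0.09 [341.1 178.5] 106 342.0 176.3
top -0.14 [363.5 166.7] 74 363.0 166.3
```

The gate bar is within about 1.5 px of the closed position along its whole length. I'll retreat, recheck the bottles, block and bar, then hand in.

To row units: -0.04 m is -0.05, -0.03 m is -0.0375.

```bash
python3 nudge.py '[[[0,0,-0.0375,0,0.16],[0,-0.0375,-0.0375,0,0.16],[0,-0.05,0,0,0.16],[0,-0.05,0,0,0.16],[0.0375,-0.05,0,0,0.16],[0.05,-0.0375,0,0,0.16],[0.05,0,0,0,0.16],[0.05,0,0,0,0.16],[0,0,0,0,0.16],[0,0,0,0,0.16]]]'
python3 - <<'E'
from geo import *
from cell import arm, telemetry, order, get_image
import cv2
b=get_image('top')['image'];a=get_image('scene')['image'];o=cv2.imread('pics/top0.png');ob=cv2.imread('pics/t10.png')
def cap(t,x,y):
    u=proj('top',W(r,(x,y,.145)));x0,y0=(u-12).astype(int);p=t[y0:y0+26,x0:x0+26].astype(int);m=(p.max(2)<60)&(p[:,:,2]-p[:,:,0]<12);yy,xx=np.nonzero(m);return m.sum(),(xx.mean()+x0).round(1),(yy.mean()+y0).round(1)
for x,y in((0,.06),(-.01,-.001),(.002,-.122),(0,-.0615)): print(cap(o,x,y),cap(ob,x,y),cap(b,x,y))
for n,im in(('scene',a),('top',b)):
    v=im.astype(int);m=(v[:,:,2]-v[:,:,0]>60)&(v[:,:,2]>110)&(v[:,:,2]-v[:,:,1]>35)
    for y in(.09,-.03,-.09,-.14):
        u=proj(n,W(r,(-.062,y,.1005)));x0,y0=(u-8).astype(int)
        yy,xx=np.nonzero(m[y0:y0+17,x0:x0+17]);print(n,y,u.round(1),len(xx),(xx.mean()+x0).round(1) if len(xx) else '',(yy.mean()+y0).round(1) if len(xx) else '')
# block in top view: bright pixels difference against the first view
d=cv2.absdiff(b,o).max(2)>45;m=(d&(b.min(2)>110)).astype(np.uint8);x0,y0=proj('top',W(r,(-.115,-.237,.028))).astype(int);print('block pred',x0,y0)
n,l,s,c=cv2.connectedComponentsWithStats(m[y0-45:y0+45,x0-45:x0+45]);i=1+s[1:,4].argmax();print(s[i],c[i]+[x0-45,y0-45],cv2.minAreaRect(np.argwhere(l==i)[:,::-1].astype(np.float32)))
# beaker rim shift
g=lambda t:cv2.cvtColor(t,6)[185:222,212:252]
print('beaker corr',cv2.minMaxLoc(cv2.matchTemplate(cv2.cvtColor(b,6)[175:232,202:262],g(o),5)))
E
```

```text
clock: 36.4
position: [0.2762, 0.4102, 0.2357]
ee_rot: [1.578, 2.716, -0.003]
force: [0.5, -0.4, 0.5]
width: 0.158
gripper_force: 0.0
(np.int64(200), np.float64(257.4), np.float64(182.7)) (np.int64(21), np.float64(252.3), np.float64(187.5)) (np.int64(196), np.float64(258.0), np.float64(182.7))
(np.int64(193), np.float64(289.1), np.float64(173.2)) (np.int64(199), np.float64(288.5), np.float64(173.9)) (np.int64(191), np.float64(288.8), np.float64(173.4))
(np.int64(212), np.float64(342.7), np.float64(139.1)) (np.int64(212), np.float64(343.1), np.float64(138.8)) (np.int64(213), np.float64(343.1), np.float64(138.8))
(np.int64(0), np.float64(nan), np.float64(nan)) (np.int64(197), np.float64(312.6), np.float64(154.5)) (np.int64(197), np.float64(312.5), np.float64(154.5))
scene 0.09 [261.1 190.9] 91 261.0 189.0
scene -0.03 [313.5 209.9] 76 313.2 208.8
scene -0.09 [341.9 220.2] 82 341.4 218.8
scene -0.14 [366.7 229.2] 83 366.2 227.8
top 0.09 [259.4 221.3] 72 259.1 221.0
top -0.03 [314.1 192.7] 66 313.7 192.3
top -0.09 [341.1 178.5] 105 342.2 176.1
top -0.14 [363.5 166.7] 69 363.0 166.4
block pred 407 173
[ 29  25  34  41 726] [407.2906 172.6639] ((45.33019256591797, 44.59434509277344), (37.685890197753906, 19.42572021484375), 60.945396423339844)
beaker corr (-0.09672905504703522, 0.9978387355804443, (0, 20), (10, 10))<stdin>:6: RuntimeWarning: Mean of empty slice.
  ret = ret.dtype.type(ret / rcount)
```

```bash
python3 -c "
from cell import arm, telemetry, order, get_image
print(order.sign_off())"
```

```text
the job is handed in; nothing more can be done
None
```

The job is handed in at about 36 s: the bottle stands upright in its gap with its neighbours unmoved, the block lies flat on the bench about 45 mm clear of the rack's right end, and the gate is fully up; final camera measurements agreed with all of this, but no verdict came back.

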